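# Seat and lock the resin vat of a dental 3D printer

## Robot

A 7-joint arm with a two-finger parallel gripper is mounted at the origin on the work surface. World frame = base frame: x ahead of the robot, y to its left, z up, the work surface at z = 0. Lengths are in m, angles in rad, forces in N, time in s.
With the tool pointing down it reaches from about 0.4 to 0.85 m from the base axis. Payload 4.5 kg.
Tool frame: the origin (TCP) lies at the centre of the arm's flange, where the gripper is bolted on; the fingertips stand r.tcp_to_tips ahead of it and the grasp point (between the pads) lies 147 mm ahead of it (r.tcp_to_tips is the distance from the TCP to the fingertips, in m); x points along the fingers, y is the direction in which the jaws open and shut, and the axes are right-handed (so a half turn about x gives the same grasp; the last joint's range is limited). The gripper opens to 88 mm and grips with 3 to 60 N. Pads are 18 mm wide; open, the fingers measure 123 mm over their backs; the gripper's body (75 mm by 187 mm) begins 45 mm behind the grasp point.
Start: joints at [1.19, 0.689, -0.195, 1.565, 0.157, 0.902, -0.215], TCP at [0.252, -0.572, 0.405] pointing down, gripper open.
Joint ranges: [-3.01, 3.01], [-0.46, 2.08], [-1.47, 1.51], [0.13, 2.56], [-1, 4.14], [0.04, 2.09], [-2.66, 2.66]. Speed limits (rad/s): [2.57, 2.57, 3.14, 3.14, 3.14, 3.14, 3.14].

## Interface

Orientations are given as a unit quaternion [x, y, z, w].
In Python, from plant import r, eyes gives the robot as it stands.
- The arm moves only by the tool carry_out, never from a script. Its argument "targets" is text: rows parted by semicolons, each of 5 numbers parted by spaces: the opening, from 0 (shut) to 1 (fully open), then the shift along the tool's x, y, z in mm, then the turn about the tool's x in rad. A call has 1 to 20 rows; each row shifts and turns the commanded pose from where the row before left it, along the tool's axes as they then stand; what a row does not reach is not made up. A row lasts 1/12 s, in which the tool goes at most 41.7 mm and 7.16 degrees, less where a joint would pass 70% of its speed; a pose out of reach is approached as far as the arm can. A call is refused whole if a number of a shift passes 41.7 or a number of a turn 0.125, either way. A call with a gripper value outside its range is refused whole. The fingers move at their own pace and stop on an object; "force" is the grip in N (left out, the last holds). Time passes only in rows, so rows that do not move let the fingers close. It gives the time, the measured TCP pose, the force and the opening at its end, in the units of the state.
- r.get_state(): the state, without advancing time (a new reading comes with each control period).
- eyes.snapshot(name): name is "scene" or "top"; returns (picture, depth): 480x640x3 uint8, blue, green, red; 480x640 float32, m along the optical axis (not along the pixel's ray), 0 where there is no reading.
- eyes.camera_params(name): a dict with "intrinsics" (3x3 intrinsics, pixels), "rvec" (rotation vector, rad) and "tvec" (3), from world to camera coordinates, as OpenCV has them. Camera axes: x right, y down, z forward; pixel columns grow to the right and rows downward; lengths in m; the calibration is good to about 2 mm. A picture is of the moment at which its call begins. camera_params takes no time and is no camera call.
- r.finish_job(): hands the job in, once; it reports no verdict.
The state is a dict: "clock": time; "q": joint angles; "qd": joint speeds; "joint_torque": joint torques, N m; "tool_pos": TCP position; "eef_rot": TCP orientation; "contact_force": force on the tool from outside, world axes, zero at the start; "moment": the same for the moment, N m; "opening": opening from 0.0 (shut) to 1.0 (fully open).
Only numpy, scipy, OpenCV 4.12 (cv2) and the standard library are available. Lean on these libraries where they do the work, as an engineer would, in place of code of your own. Each camera call takes 0.05 s, during which the arm holds its last target.

## Task

Get the resin printer ready: with the fingertips, gently push the empty vat along its rails towards the column until its feet drop into the locating notches and it sits level on the screen, then swing the lock lever fully across so that its toe holds the vat down. Only push, never lift the vat off its rails or ram it, and leave the other things on the bench where they are.

Things in the scene. Friction and masses are not known exactly. Their poses are not given: they have to be found in the camera images.
- printer: Resin 3D printer, fixed: white base 290 mm (x) x 264 mm (y), flat deck 150 mm above the bench, touch panel on the front (-x) face. Origin: centre of its underside, on the bench; x points from the front to the column at the back. Rails on the deck run along x, -145 to 85 mm, at 69 to 95 mm either side in y, tops 8 mm above the deck; side fences 16 mm high leave the vat 1.5 mm side play.
- vat: Empty aluminium resin vat, open on top, loose on the rails, 0.3 to 0.65 kg, axes as the printer's. Origin: centre of its underside at the soles of its four feet: 158 mm above the bench on the rails, where it slides with a few N; it starts 50 to 100 mm short of home. Base frame 110 mm (x) x 190 mm (y), 6 to 18 mm above the origin; on it a tub 110 x 156 mm with 5 mm walls up to 44 mm.
- vat_front (a point): Centre of the outer face of the vat's front wall (-55 mm in the vat's x, 28 mm above its origin): the place to push, in the printer's +x. The flat face reaches from 22 mm below to 16 mm above this point and 78 mm to either side.
- vat_home (a point): Fixed in the printer, axes as the printer's: where the vat's origin is when home (20 mm in the printer's x, 0 in y, 153 mm above the bench). The front feet stand wider than the rear ones and each has its own notch, so the vat drops only here, by 5 mm; then the notch walls stop it, with about 2 mm play each way along x.
- vat_lock (a joint): Vat lock lever beside the left (+y) rail, upright axis, rad: 0 = open, handle out over the deck's edge along the printer's +y; 1.57 = locked (end stop), handle along -x beside the rail, toe over the vat's base frame. Grows anticlockwise from above; starts at 0 to 0.3; stays where left; about 1 N at the stud moves it. The toe clears a seated vat's frame by 2 mm; shut early, it bars the vat's way.
- lock_stud (a point): Middle of the upright black stud at the end of the lever's handle, 68 mm from the axis: 16 mm diameter, rising 22 mm above the bar, its top 12 mm above this point (202 mm above the bench). The handle bar is 14 mm wide, 7 mm thick, its underside 173 mm above the bench.
- lock_pivot (a point): Point on the lever's axis at the height of the handle bar, fixed in the printer (35 mm in x, 117 mm in y, 176.5 mm above the bench), axes as the printer's.
- cast_a: Bystander: plaster cast of teeth, 66 x 64 x 34 mm, standing on the bench in front of the printer. Origin: centre of its underside.
- cast_b: Bystander: a second such cast, 66 x 64 x 34 mm, also in front of the printer. Origin: centre of its underside.
- platform: Bystander: the printer's aluminium build platform, 82 x 134 x 62 mm, lying on the bench beside the printer's left (+y) side, below the lock lever. Origin: centre of its underside.
- scraper: Bystander: flat scraper, 175 mm long, 14 mm high, lying on the bench at the robot's right. Origin: under its middle.
- resin: Bystander: closed grey bottle, 72 mm diameter, 190 mm high, on the bench some way off the printer's front. Origin: centre of its underside.
- pot: Bystander: white pot 72 mm across with brushes and instruments, about 200 mm high, on the bench at the robot's left. Origin: centre of its underside.
- mouse: Bystander: black computer mouse, 98 x 58 x 31 mm, on its mat at the robot's right. Origin: centre of its underside.
- column_top (a point): Middle of the top of the printer's Z column, at 122 mm in the printer's x, 0 in y, 422 mm above the bench. The column stands on the deck at 104 to 140 mm in the printer's x, 90 mm wide in y; an empty carriage near its top (from 360 mm above the bench up) reaches forward to x = 53 mm.
There are look-alikes about, which are no part of the job. Leave any orange look-alike of the vat alone.

How it is judged:
By the outcome, as a careful person would: the job done as asked, in the order asked, and still so for the second after the job is handed in, with the robot touching nothing.
It also fails if it takes over 51 s, if anything falls off the work surface, if the arm or the gripper's body presses on something with over 40 N, if the wrist force passes 120 N, or if a joint passes its speed limit or range.

## Working session

There is one attempt and no reset: what is moved stays moved. The work goes in short steps, Python scripts to look and compute and a tool call to move; the robot and the scene stay as the last step left them, time stands still between calls to the robot, and variables do not carry over. Pictures are saved under pics/ and viewed, and the job is handed in when it is done.

Besides the shell and the picture viewer there is one more tool, called after "Request:" by a JSON object that holds its "op" and its "data". carry_out: Moves the arm, as the interface text tells. Its arguments: {"type":"object","properties":{"targets":{"type":"string"},"force":{"type":"number"}},"required":["targets"]}

```bash
ls; mkdir -p pics; python3 - <<'E'
from plant import r, eyes
import cv2, numpy as np
print(r.get_state(), r.tcp_to_tips)
for n in("scene","top"):
    p,d=eyes.snapshot(n); cv2.imwrite(f"pics/{n}0.png",p); np.save(f"pics/{n}0.npy",d); print(eyes.camera_params(n))
E
```

```text
pics
{'clock': 0.0, 'q': array([ 1.18980219,  0.68997886, -0.19452521,  1.56634092,  0.15729724,
        0.90248799, -0.21505793]), 'qd': array([ 1.26113636e-03, -8.26615691e-04, -1.27477075e-03,  9.58050906e-04,
        2.33774162e-05, -6.62086662e-04, -2.09950788e-03]), 'joint_torque': array([-4.88060759e-04, -5.27565408e+01, -1.26726497e+00, -1.53424680e+01,
       -5.27138938e-02,  6.62477381e-03,  1.80947609e-04]), 'tool_pos': array([ 0.2517239 , -0.57170885,  0.40391407]), 'eef_rot': array([-0.69176896, -0.1462692 ,  0.69211835, -0.14502833]), 'contact_force': array([0.78696654, 0.18612539, 0.83933266]), 'moment': array([0.03974801, 0.01762257, 0.01490259]), 'opening': 1.000454073457338} 0.166
{'intrinsics': array([[568.83914567,   0.        , 321.08873132],
       [  0.        , 568.83914567, 245.14861508],
       [  0.        ,   0.        ,   1.        ]]), 'rvec': array([ 2.07685306,  0.54217605, -0.30375764]), 'tvec': array([-0.44555138,  0.06577649,  1.72926203])}
{'intrinsics': array([[512.7253147 ,   0.        , 323.59628265],
       [  0.        , 512.7253147 , 231.59073114],
       [  0.        ,   0.        ,   1.        ]]), 'rvec': array([ 2.21220715, -2.17447882,  0.05564197]), 'tvec': array([-1.03038774e-03,  5.33871256e-01,  1.56569435e+00])}
```

View pics/scene0.png

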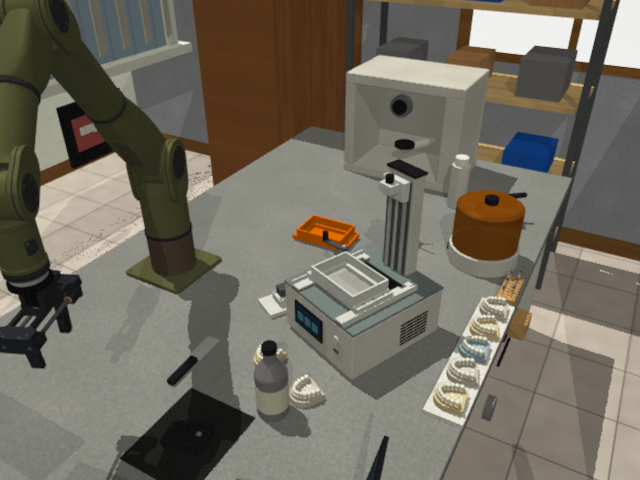

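View pics/top0.png

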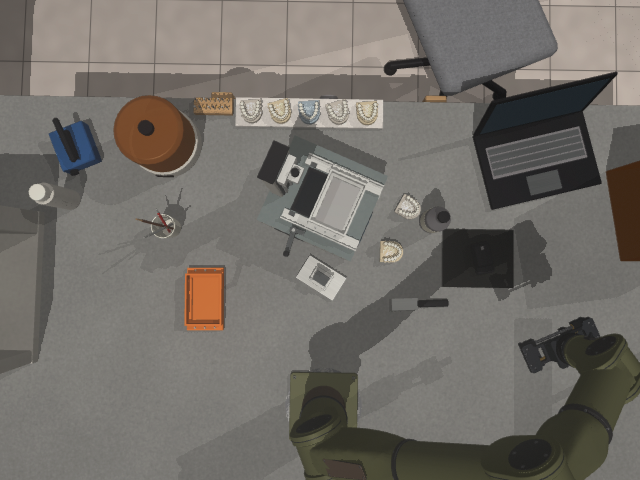

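```bash
python3 - <<'E'
import cv2
p=cv2.imread("pics/top0.png")[130:310,250:400]; cv2.imwrite("pics/topc.png",cv2.resize(p,None,fx=4,fy=3.3333*1.0 if 0 else 4,interpolation=cv2.INTER_CUBIC)[:600])
p=cv2.imread("pics/scene0.png")[150:350,250:450]; cv2.imwrite("pics/scenec.png",cv2.resize(p,None,fx=3,fy=3,interpolation=cv2.INTER_CUBIC))
E
```

```text
(no output)
```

View pics/topc.png

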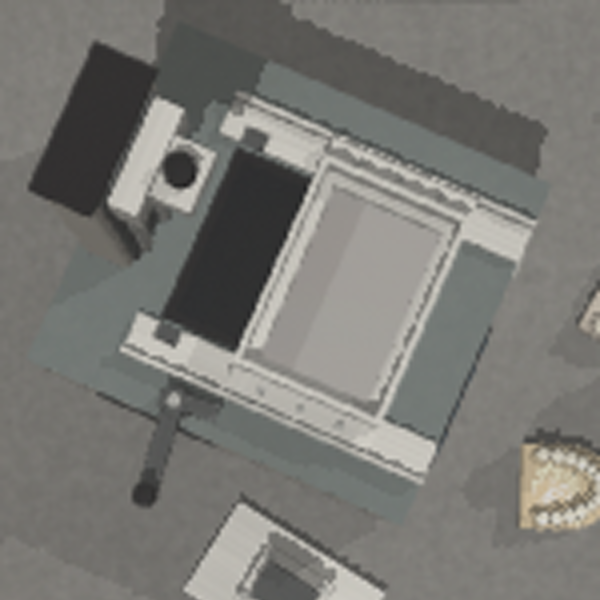

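View pics/scenec.png

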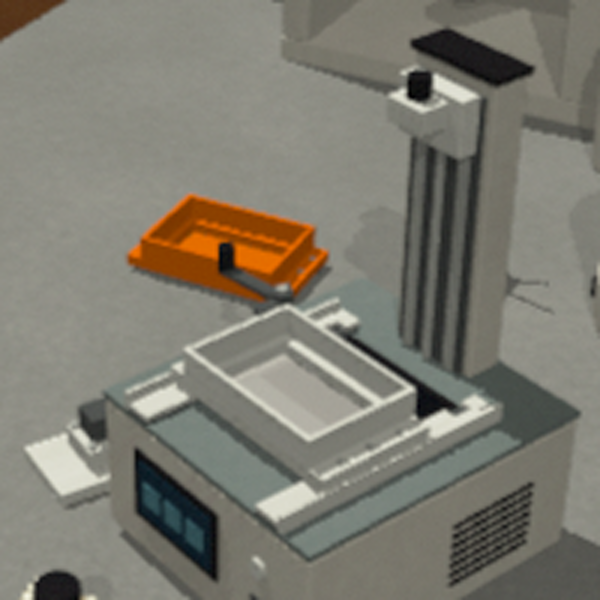

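```bash
cat > h.py <<'E'
import numpy as np, cv2
from plant import r, eyes
def cam(n):
    c=eyes.camera_params(n); R=cv2.Rodrigues(c["rvec"])[0]; return c["intrinsics"],R,np.array(c["tvec"])
def bp(n,u,v,z):
    K,R,t=cam(n); d=R.T@(np.linalg.inv(K)@[u,v,1]); o=-R.T@t; s=(z-o[2])/d[2]; return o+s*d
def proj(n,P):
    K,R,t=cam(n); q=(R@np.atleast_2d(P).T).T+t; q=q@K.T; return q[:,:2]/q[:,2:]
def cloud(n,d):
    K,R,t=cam(n); v,u=np.indices(d.shape); P=np.stack([(u-K[0,2])/K[0,0]*d,(v-K[1,2])/K[1,1]*d,d],-1)
    return (P-t)@R
E
python3 - <<'E'
from h import *
T=lambda x,y,z:bp("top",250+(x-1.5)/4,130+(y-1.5)/4,z)
S=lambda x,y,z:bp("scene",250+(x-1)/3,150+(y-1)/3,z)
for n,x in dict(fr=(549,185),fl=(405,520),rl=(30,360),rr=(178,22)).items(): print(n,T(*x,.15))
for x in [(325,158),(475,215),(380,415),(243,355)]: print('rim',T(*x,.202))
print('stud',T(145,492,.202)); print('piv',T(175,398,.18))
for n,x in dict(fl=(105,392),fr=(305,560),rr=(580,412)).items(): print('S',n,S(*x,.15))
for x in [(185,350),(310,440),(415,388),(288,305)]: print('Srim',S(*x,.202))
print('Sstud',S(226,245,.202))
d=np.load('pics/top0.npy');P=cloud("top",d)
m=(abs(P[...,2]-.15)<.004)&(np.arange(480)[:,None]<300)&(np.arange(640)>240)&(np.arange(640)<400)
m=m&(P[...,0]>.3)
hull=cv2.minAreaRect(P[m][:,:2].astype(np.float32)*1000);print(hull, m.sum())
m=(abs(P[...,2]-.202)<.004)&(np.arange(480)[:,None]<235)&(np.arange(480)[:,None]>165)&(np.arange(640)>300)&(np.arange(640)<375)
print(cv2.minAreaRect(P[m][:,:2].astype(np.float32)*1000),m.sum(),np.median(P[m][:,2]))
E
```

```text
fr [ 0.68764388 -0.16865657  0.15      ]
fl [ 0.44910957 -0.07015795  0.15      ]
rl [0.55717565 0.1957921  0.15      ]
rr [0.79992735 0.09634206 0.15      ]
rim [ 0.69505804 -0.00930153  0.202     ]
rim [ 0.65761789 -0.1122157   0.202     ]
rim [ 0.51997477 -0.04950793  0.202     ]
rim [0.55919696 0.04418775 0.202     ]
stud [0.46504026 0.10881717 0.202     ]
piv [0.53039164 0.09116183 0.18      ]
S fl [ 0.44777905 -0.07067672  0.15      ]
S fr [ 0.68598235 -0.17610199  0.15      ]
S rr [0.79971117 0.09356249 0.15      ]
Srim [ 0.51352169 -0.05092438  0.202     ]
Srim [ 0.65453939 -0.10846741  0.202     ]
Srim [ 0.69592705 -0.00933341  0.202     ]
Srim [0.55516016 0.04872875 0.202     ]
Sstud [0.46224413 0.10938085 0.202     ]
((623.6688232421875, 14.253952026367188), (290.1263427734375, 264.652587890625), 67.0480728149414) 3783
((605.6827392578125, -28.671951293945312), (110.06281280517578, 156.73899841308594), 67.07723999023438) 309 0.20215926657968158
```

```bash
cat >> h.py <<'E'
from scipy.spatial.transform import Rotation as Ro
A=np.radians(67.06); PC=np.array([.6237,.01425]); ex=np.array([np.cos(A),np.sin(A)]); ey=np.array([-ex[1],ex[0]])
def toW(x,y): return PC+x*ex+y*ey
def toP(w): w=np.asarray(w)[:2]-PC; return np.array([w@ex,w@ey])
def tool():
    s=r.get_state(); R=Ro.from_quat(s["eef_rot"]).as_matrix(); return s,s["tool_pos"],R
def delta(px,py,z,jaw):  # target TCP in printer xy (m), tip height z, jaw angle (rad) from printer x; result shift in current tool axes (mm), turn
    s,p,R=tool(); w=np.r_[toW(px,py),z+r.tcp_to_tips]
    sh=R.T@(w-p)*1000
    y=R[:2,1]; cur=np.arctan2(y@ey,y@ex); 
    # tool x is down: turn +a about tool x lowers world yaw
    t=-((jaw-cur+np.pi/2)%np.pi-np.pi/2)
    return np.round(sh,1),round(t,3),np.round(toP(p)*1000,1),round(p[2]-r.tcp_to_tips,4),round(cur,3),R.round(3)
def st():
    s,p,R=tool();y=R[:2,1]
    print(round(s["clock"],2),'P',np.round(toP(p)*1000,1),'tipz',round(1000*(p[2]-r.tcp_to_tips),1),'jaw',round(np.arctan2(y@ey,y@ex),3),'Fprinter',np.round(np.r_[toP(s["contact_force"][:2]+PC),s["contact_force"][2]],1),'q',s['q'].round(2),'op',round(s['opening'],2))
E
python3 - <<'E'
from h import *
print(*delta(-.145,0,.25,np.pi/2),sep='\n'); st()
print(bp("top",435,218,.15))
E
```

```text
[ -11.6 -287.  -471.1]
-0.756
[-684.7  114.1]
0.238
-2.326
[[-0.001  0.403 -0.915]
 [ 0.001 -0.915 -0.403]
 [-1.    -0.002  0.   ]]
0.1 P [-684.7  114.1] tipz 238.0 jaw -2.326 Fprinter [0.1 0.9 1.1] q [ 1.19  0.69 -0.19  1.57  0.16  0.9  -0.22] op 1.0
[ 0.57034697 -0.30554254  0.15      ]
```

Request:
{"op": "carry_out", "data": {"targets": "1 -0.6 -14.35 -23.5 0;1 -0.6 -14.35 -23.5 0;1 -0.6 -14.35 -23.5 0;1 -0.6 -14.35 -23.5 0;1 -0.6 -14.35 -23.5 0;1 -0.6 -14.35 -23.5 0;1 -0.6 -14.35 -23.5 0;1 -0.6 -14.35 -23.5 0;1 -0.6 -14.35 -23.5 0;1 -0.6 -14.35 -23.5 0;1 -0.6 -14.35 -23.5 0;1 -0.6 -14.35 -23.5 0;1 -0.6 -14.35 -23.5 0;1 -0.6 -14.35 -23.5 0;1 -0.6 -14.35 -23.5 0;1 -0.6 -14.35 -23.5 0;1 -0.6 -14.35 -23.5 0;1 -0.6 -14.35 -23.5 0;1 -0.6 -14.35 -23.5 0;1 -0.6 -14.35 -23.5 0"}}

```text
clock: 1.77
tool_pos: [0.5668, -0.1187, 0.4164]
eef_rot: [-0.692, -0.146, 0.692, -0.146]
contact_force: [0.3, 0.3, -0.2]
opening: 0.997
```

Request:
{"op": "carry_out", "data": {"targets": "1 0 0 0 -0.108;1 0 0 0 -0.108;1 0 0 0 -0.108;1 0 0 0 -0.108;1 0 0 0 -0.108;1 0 0 0 -0.108;1 0 0 0 -0.108;1 0 0 0 0"}}

```text
clock: 2.43
tool_pos: [0.5661, -0.1201, 0.4163]
eef_rot: [-0.589, -0.392, 0.589, -0.391]
contact_force: [-0.4, 0.3, -0.5]
opening: 0.998
```

```bash
python3 - <<'E'
from h import *
st(); print(*delta(-.135,0,.170,np.pi/2),sep='\n')
p,d=eyes.snapshot("scene"); cv2.imwrite("pics/scene1.png",p)
E
```

```text
2.43 P [-146.2    0.6] tipz 250.3 jaw -1.568 Fprinter [ 0.1  0.5 -0.5] q [ 0.35  0.63 -0.37  1.69  0.28  0.88 -0.53] op 1.0
[ 80.3   0.8 -11.2]
0.003
[-146.2    0.6]
0.2503
-1.568
[[-0.001  0.922 -0.387]
 [ 0.    -0.387 -0.922]
 [-1.    -0.001 -0.   ]]
```

View pics/scene1.png

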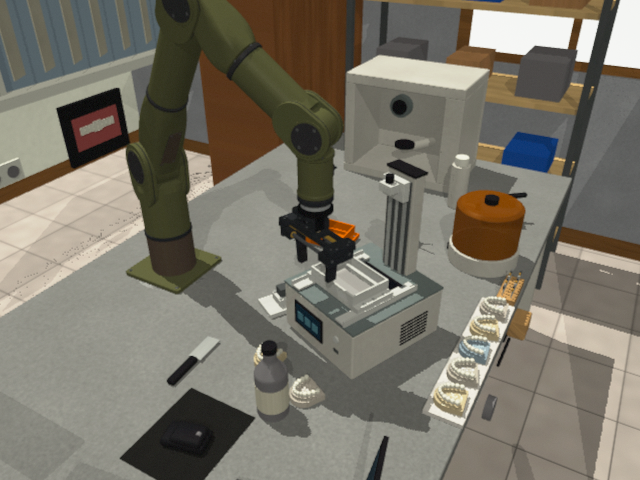

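Request:
{"op": "carry_out", "data": {"targets": "1 20 0 0 0;1 20 0 0 0;1 20 0.4 0 0;1 20 0.4 0 0;1 0 0 -6 0;1 0 0 -6 0;1 0 0 -6 0;1 0 0 -6 0;1 0 0 0 0;1 0 0 0 0"}}

```text
clock: 3.32
tool_pos: [0.5769, -0.0974, 0.3377]
eef_rot: [0.59, 0.391, -0.589, 0.391]
contact_force: [-0.1, 0.6, -0.3]
opening: 1.004
```

```bash
python3 - <<'E'
from h import *
st()
p,d=eyes.snapshot("scene"); cv2.imwrite("pics/scene2.png",cv2.resize(p[150:350,250:450],None,fx=3,fy=3,interpolation=cv2.INTER_CUBIC))
E
```

```text
3.32 P [-121.    -0.4] tipz 171.7 jaw -1.569 Fprinter [ 0.6  0.3 -0.3] q [ 0.27  0.73 -0.32  1.75  0.33  0.71 -0.62] op 1.0
```

View pics/scene2.png

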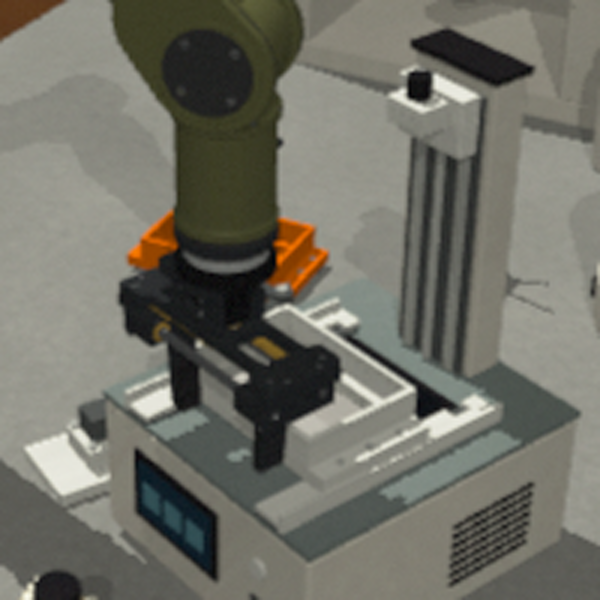

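Request:
{"op": "carry_out", "data": {"targets": "1 0 0 -2 0;1 0 0 -2 0;1 0 0 -2 0;1 0 0 -2 0;1 0 0 -2 0;1 0 0 -2 0;1 0 0 -2 0;1 0 0 -2 0;1 0 0 -2 0;1 0 0 -2 0;1 0 0 -2 0;1 0 0 -2 0;1 0 0 -2 0;1 0 0 -2 0;1 0 0 -2 0"}}

```text
clock: 4.62
tool_pos: [0.5873, -0.0732, 0.3367]
eef_rot: [-0.588, -0.389, 0.592, -0.391]
contact_force: [-2.5, -6.4, 3.4]
opening: 1.001
```

```bash
python3 - <<'E'
from h import *
st()
E
```

```text
4.62 P [-94.7  -0.6] tipz 170.7 jaw -1.573 Fprinter [-6.8 -0.2  3.4] q [ 0.22  0.74 -0.31  1.73  0.33  0.72 -0.66] op 1.0
```

Request:
{"op": "carry_out", "data": {"targets": "1 0 0 -2 0;1 0 0 -2 0;1 0 0 -2 0;1 0 0 -2 0;1 0 0 -2 0;1 0 0 -2 0;1 0 0 -2 0;1 0 0 -2 0;1 0 0 -2 0;1 0 0 -2 0;1 0 0 -2 0;1 0 0 -2 0;1 0 0 -2 0;1 0 0 -2 0;1 0 0 -2 0;1 0 0 -2 0;1 0 0 -2 0;1 0 0 -2 0;1 0 0 -2 0;1 0 0 -2 0"}}

```text
clock: 6.28
tool_pos: [0.603, -0.0366, 0.3367]
eef_rot: [-0.588, -0.389, 0.592, -0.391]
contact_force: [-3.0, -6.4, 4.6]
opening: 1.001
```

```bash
cat >> h.py <<'E'
def vat(tag):
    p,d=eyes.snapshot("top"); P=cloud("top",d)
    c=cv2.resize(p[130:280,250:400],None,fx=4,fy=4,interpolation=cv2.INTER_CUBIC); cv2.imwrite(f"pics/{tag}t.png",c)
    ps,ds=eyes.snapshot("scene"); Q=cloud("scene",ds)
    cv2.imwrite(f"pics/{tag}s.png",cv2.resize(ps[150:350,250:450],None,fx=3,fy=3,interpolation=cv2.INTER_CUBIC))
    for n,C in(("top",P),("scene",Q)):
        xy=C[...,:2]-PC; X=xy@ex; Y=xy@ey; Z=C[...,2]
        m=(abs(Y)<.085)&(X>-.12)&(X<.098)&(Z>.192)&(Z<.208)
        print(n,m.sum(),'x range mm',np.round(np.percentile(X[m],[0,1,99,100])*1000,1),'y',np.round(np.percentile(Y[m],[1,99])*1000,1))
        for nm,k in(("back",X>np.percentile(X[m],99)-.006),("left",Y>.07),("right",Y<-.07)):
            kk=m&k; print('  ',nm,kk.sum(),'z med',np.round(np.median(Z[kk])*1000,1) if kk.any() else None)
E
python3 - <<'E'
from h import *
st();vat("a")
E
```

```text
6.28 P [-54.9  -0.7] tipz 170.7 jaw -1.574 Fprinter [-7.1  0.3  4.6] q [ 0.16  0.76 -0.31  1.69  0.32  0.75 -0.71] op 1.0
top 238 x range mm [-43.8 -40.8  95.4  96.9] y [-78.6  77.5]
   back 4 z med 194.0
   left 60 z med 201.5
   right 61 z med 200.7
scene 598 x range mm [-68.1 -66.4  97.7  98. ] y [-80.3  74.6]
   back 52 z med 199.9
   left 29 z med 199.1
   right 170 z med 198.8
```

View pics/as.png

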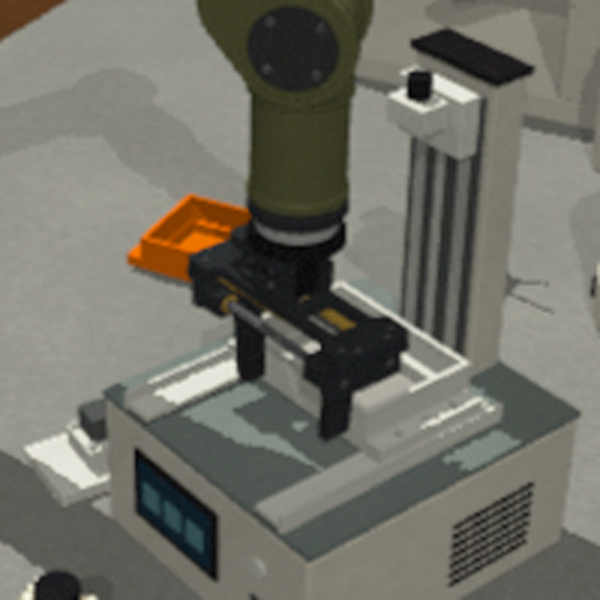

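Request:
{"op": "carry_out", "data": {"targets": "1 0 0 -1 0;1 0 0 -1 0;1 0 0 -1 0;1 0 0 -1 0;1 0 0 -1 0;1 0 0 -1 0;1 0 0 -1 0"}}

```text
clock: 6.97
tool_pos: [0.606, -0.029, 0.3365]
eef_rot: [-0.589, -0.39, 0.591, -0.391]
contact_force: [-1.4, -4.9, 1.4]
opening: 0.999
```

```bash
sed -i 's/X<.098/X<.09/' h.py; python3 - <<'E'
from h import *
st();vat("b")
E
```

```text
6.97 P [-46.7  -0.6] tipz 170.5 jaw -1.573 Fprinter [-5.1 -0.6  1.4] q [ 0.14  0.76 -0.31  1.68  0.31  0.75 -0.72] op 1.0
top 201 x range mm [-35.  -32.4  74.3  75.1] y [-78.8  77.3]
   back 104 z med 196.7
   left 53 z med 197.4
   right 52 z med 196.8
scene 376 x range mm [-59.6 -58.5  75.7  77.9] y [-80.3  75.2]
   back 55 z med 194.7
   left 15 z med 195.2
   right 104 z med 195.8
```

Request:
{"op": "carry_out", "data": {"targets": "1 0 0 2 0;1 0 0 4 0;1 0 0 8 0;1 0 0 10 0;1 0 0 10 0;1 -20 0 0 0;1 -20 0 0 0;1 -20 0 0 0;1 -20 0 0 0;1 0 0 0 0"}}

```text
clock: 7.9
tool_pos: [0.594, -0.0593, 0.4206]
eef_rot: [0.592, 0.389, -0.587, 0.392]
contact_force: [0.3, 0.2, 1.1]
opening: 0.995
```

```bash
python3 - <<'E'
from h import *
st();vat("c"); print(*delta(.090,.180,.255,np.pi/2),sep='\n')
E
```

```text
7.9 P [-79.3  -1.3] tipz 254.6 jaw -1.572 Fprinter [ 0.3 -0.2  1.1] q [ 0.23  0.64 -0.35  1.63  0.27  0.9  -0.63] op 0.99
top 279 x range mm [-34.8 -34.5  75.4  75.7] y [-78.1  77.4]
   back 96 z med 196.2
   left 80 z med 196.2
   right 57 z med 197.6
scene 382 x range mm [-38.9 -38.3  76.2  77.7] y [-80.9  77.6]
   back 55 z med 195.3
   left 44 z med 195.2
   right 116 z med 195.2
[  -4.1 -180.4 -169.7]
-0.0
[-79.7  -0.4]
0.2511
-1.571
[[ 0.001  0.921 -0.39 ]
 [-0.    -0.39  -0.921]
 [-1.     0.001 -0.   ]]
```

View pics/ct.png

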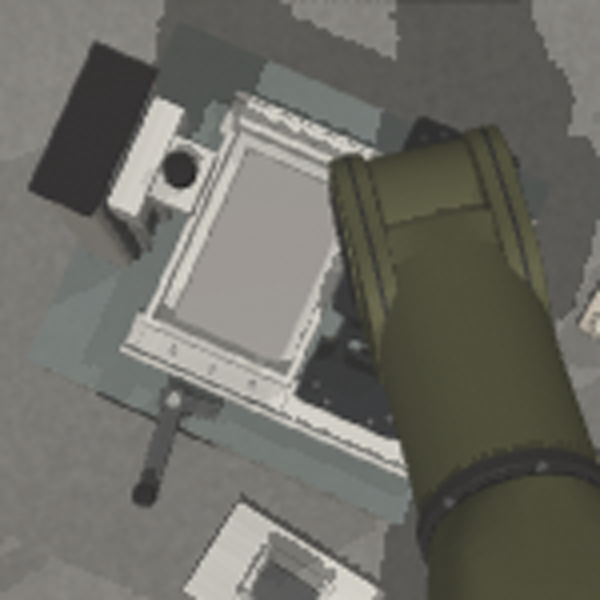

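View pics/cs.png

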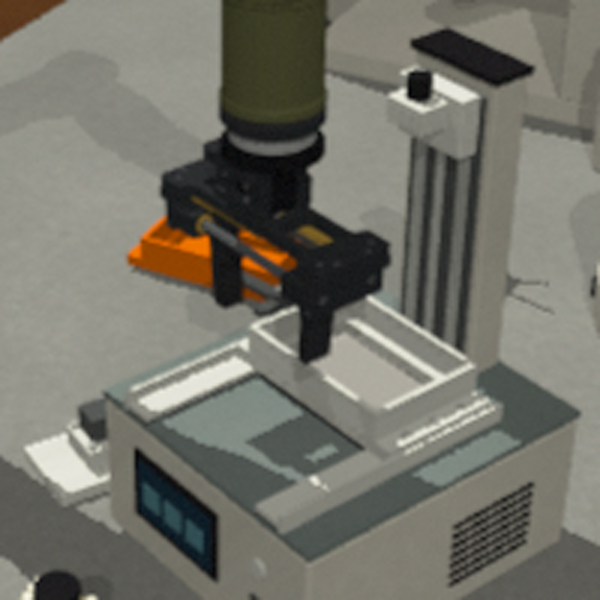

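Request:
{"op": "carry_out", "data": {"targets": "0 0 -19 0 0;0 0 -19 0 0;0 0 -19 0 0;0 0 -19 0 0;0 0 -19 0 0;0 0 -19 0 0;0 0 -19 0 0;0 0 -19 0 0;0 0 -19 0 0;0 0 -19 0 0;0 0 0 -19.5 0;0 0 0 -19.5 0;0 0 0 -19.5 0;0 0 0 -19.5 0;0 0 0 -19.5 0;0 0 0 -19.5 0;0 0 0 -19.5 0;0 0 0 0 -0.075;0 0 0 0 -0.075;0 0 0 0 0"}}

```text
clock: 9.67
tool_pos: [0.471, 0.1409, 0.4153]
eef_rot: [-0.557, -0.435, 0.559, -0.434]
contact_force: [-0.5, -0.1, 0.4]
opening: 0.005
```

```bash
python3 - <<'E'
from h import *
st();vat("d"); print(*delta(.0564,.189,.186,np.pi/2+.15),sep='\n')
E
```

```text
9.67 P [ 57.1 190. ] tipz 249.3 jaw -1.418 Fprinter [-0.3  0.4  0.4] q [-0.13  0.52 -0.4   1.94  0.29  0.74 -0.94] op 0.01
top 334 x range mm [-34.6 -34.3  75.2  75.6] y [-78.4  77.3]
   back 99 z med 196.9
   left 77 z med 196.6
   right 84 z med 197.3
scene 446 x range mm [-40.3 -38.1  75.4  89.5] y [-81.1  78.9]
   back 86 z med 195.2
   left 83 z med 195.1
   right 108 z med 195.8
[63.7  0.9  0.4]
-0.002
[ 56.8 189.8]
0.2497
-1.423
[[-0.002  0.968 -0.25 ]
 [-0.001 -0.25  -0.968]
 [-1.    -0.002  0.001]]
```

View pics/ds.png

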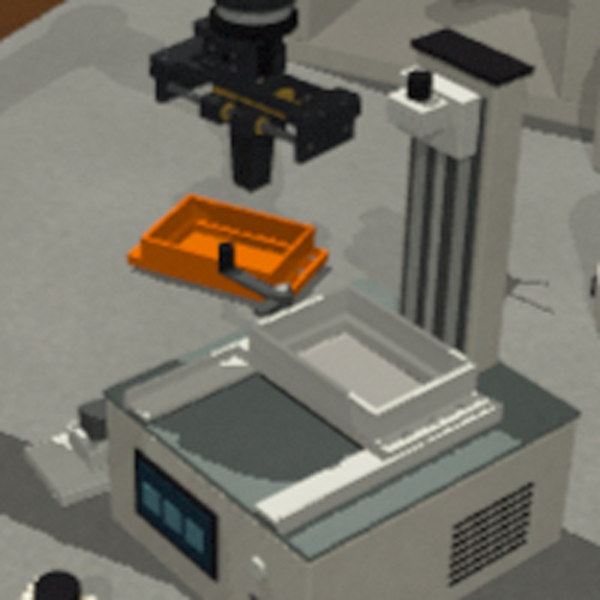

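Request:
{"op": "carry_out", "data": {"targets": "0 16 0.5 0 0;0 16 0.4 0 0;0 16 0 0 0;0 15 0 0 0;0 0 0 4 0;0 0 0 4 0;0 0 0 3 0;0 0 0 0 0"}}

```text
clock: 10.43
tool_pos: [0.4696, 0.1292, 0.3545]
eef_rot: [0.559, 0.433, -0.559, 0.434]
contact_force: [-0.4, -0.3, 0.4]
opening: 0.005
```

```bash
python3 - <<'E'
from h import *
st();vat("e")
E
```

```text
10.43 P [ 45.8 186.8] tipz 188.5 jaw -1.422 Fprinter [-0.4  0.2  0.4] q [-0.15  0.61 -0.34  2.02  0.36  0.57 -0.99] op 0.0
top 332 x range mm [-34.7 -34.5  75.1  75.5] y [-78.5  77.4]
   back 99 z med 196.4
   left 71 z med 196.6
   right 82 z med 196.8
scene 455 x range mm [-39.  -38.   76.   89.2] y [-80.6  78.3]
   back 71 z med 195.1
   left 83 z med 195.2
   right 112 z med 195.6
```

View pics/es.png

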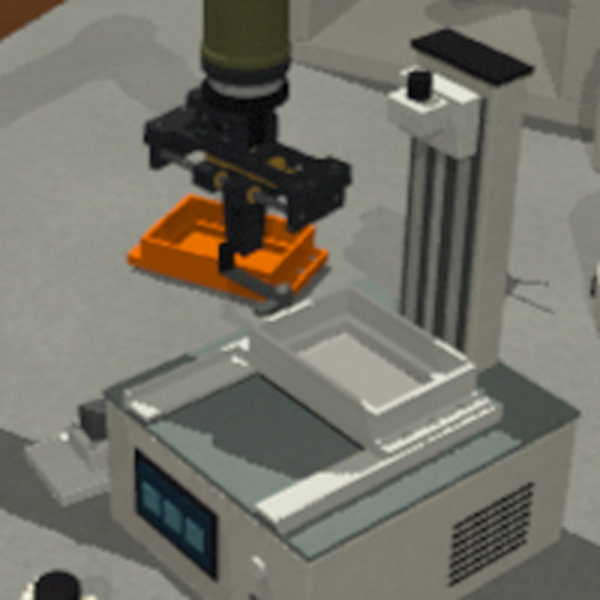

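Request:
{"op": "carry_out", "data": {"targets": "0 1 0 2 0;0 0 0 2 0;0 0 -0.8 3.4 -0.05;0 0 -0.8 3.4 -0.05;0 0 -0.8 3.4 -0.05;0 0 -0.8 3.4 -0.05;0 0 -0.8 3.4 -0.05;0 0 -0.8 3.4 -0.05;0 0 -0.8 3.4 -0.05;0 0 -0.8 3.4 -0.05;0 0 -0.8 3.4 -0.05;0 0 -0.8 3.4 -0.05;0 0 -0.8 3.4 -0.05;0 0 -0.8 3.4 -0.05"}}

```text
clock: 11.7
tool_pos: [0.4596, 0.0861, 0.3528]
eef_rot: [0.404, 0.58, -0.404, 0.58]
contact_force: [-0.5, 1.0, 0.2]
opening: 0.006
```

```bash
cat >> h.py <<'E'
def lev():
    s,p,R=tool(); d=toP(p)-[.035,.117]; y=R[:2,1]; th=np.arctan2(y@ey,y@ex)+np.pi/2
    rr=np.array([-np.sin(th),np.cos(th)]);uu=np.array([-np.cos(th),-np.sin(th)])
    print('theta tool',round(th,3),'radial',round(d@rr*1000,1),'tang',round(d@uu*1000,1))
E
python3 - <<'E'
from h import *
st();lev();vat("f")
E
```

```text
11.7 P [  2.2 179.1] tipz 186.8 jaw -0.817 Fprinter [0.7 0.9 0.2] q [ 0.05  0.61 -0.52  2.07  0.54  0.59 -0.5 ] op 0.01
theta tool 0.753 radial 67.7 tang -18.6
top 340 x range mm [-34.7 -34.6  74.9  75.7] y [-78.6  77.3]
   back 101 z med 197.0
   left 77 z med 197.7
   right 85 z med 197.0
scene 448 x range mm [-40.7 -38.6  75.1  76.6] y [-80.8  77.9]
   back 96 z med 195.3
   left 87 z med 195.2
   right 110 z med 195.2
```

View pics/fs.png

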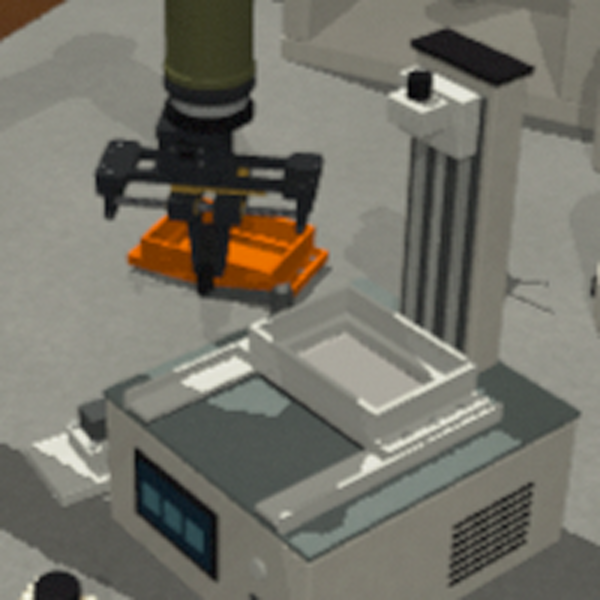

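Request:
{"op": "carry_out", "data": {"targets": "0 0 -0.8 3.4 -0.05;0 0 -0.8 3.4 -0.05;0 0 -0.8 3.4 -0.05;0 0 -0.8 3.4 -0.05;0 0 -0.8 3.4 -0.05;0 0 -0.8 3.4 -0.05;0 0 -0.8 3.4 -0.05;0 0 -0.8 3.4 -0.05;0 0 -0.8 3.4 -0.05;0 0 -0.8 3.4 -0.05;0 0 -0.8 3.4 -0.05;0 0 -0.8 3.4 -0.05;0 0 -0.8 3.4 -0.05;0 0 -0.8 3.4 -0.05;0 0 -0.8 3.4 -0.05"}}

```text
clock: 13.05
tool_pos: [0.4831, 0.0405, 0.3528]
eef_rot: [0.165, 0.688, -0.165, 0.688]
contact_force: [-1.3, 0.1, 0.7]
opening: 0.008
```

```bash
python3 - <<'E'
from h import *
st();lev();vat("g")
E
```

```text
13.05 P [-30.6 139.7] tipz 186.8 jaw -0.069 Fprinter [-0.4  1.2  0.7] q [ 0.28  0.68 -0.75  2.02  0.71  0.72  0.18] op 0.01
theta tool 1.501 radial 67.1 tang -18.1
top 313 x range mm [-34.9 -34.6  75.2  75.5] y [-78.6  77.2]
   back 98 z med 197.0
   left 43 z med 195.9
   right 87 z med 196.7
scene 454 x range mm [-39.3 -38.8  75.5  89.9] y [-81.   78.9]
   back 74 z med 195.2
   left 92 z med 194.9
   right 120 z med 195.3
```

View pics/gs.png

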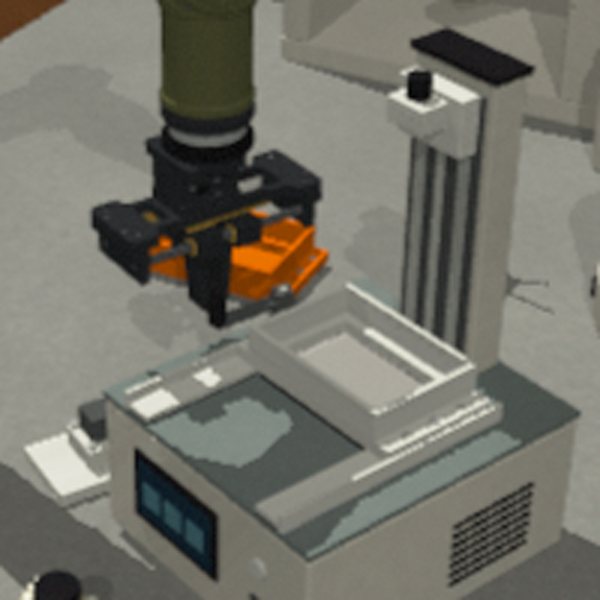

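Now push to the end stop, watching the force.

Request:
{"op": "carry_out", "data": {"targets": "0 0 -0.8 2.4 -0.05;0 0 0 1.2 0;0 0 0 1.2 0;0 0 0 1.2 0;0 0 0 1.2 0;0 0 0 0 0"}}

```text
clock: 13.65
tool_pos: [0.4878, 0.0374, 0.3526]
eef_rot: [0.147, 0.693, -0.148, 0.69]
contact_force: [-6.9, 2.3, 4.2]
opening: 0.007
```

```bash
python3 - <<'E'
from h import *
st();lev()
E
```

```text
13.65 P [-31.7 134.1] tipz 186.6 jaw -0.021 Fprinter [-0.5  7.2  4.2] q [ 0.3   0.69 -0.76  2.    0.71  0.74  0.24] op 0.01
theta tool 1.55 radial 67.0 tang -15.8
```

Request:
{"op": "carry_out", "data": {"targets": "0 0 0 1 0;0 0 0 1 0;0 0 0 0 0"}}

```text
clock: 13.9
tool_pos: [0.4884, 0.0372, 0.3525]
eef_rot: [0.147, 0.694, -0.148, 0.689]
contact_force: [-10.7, 3.6, 7.0]
opening: 0.008
```

```bash
python3 - <<'E'
from h import *
st();lev()
E
```

```text
13.9 P [-31.6 133.5] tipz 186.5 jaw -0.02 Fprinter [-0.9 11.3  7. ] q [ 0.3   0.7  -0.77  2.    0.71  0.74  0.24] op 0.01
theta tool 1.551 radial 66.9 tang -15.2
```

Request:
{"op": "carry_out", "data": {"targets": "0 0 0 -3 0;0 0 0 -5 0;0 0 0 -10 0;0 0 0 -12 0;0 -20 0 0 0;0 -20 0 0 0;0 -20 0 0 0;0 -20 0 0 0;0 0 -25 0 0;0 0 -25 0 0;0 0 -25 0 0;0 0 -25 0 0;0 0 -25 0 0;0 0 -25 0 0;0 0 -25 0 0;0 0 -25 0 0;0 0 0 0 0"}}

```text
clock: 15.32
tool_pos: [0.3797, -0.1384, 0.432]
eef_rot: [0.149, 0.692, -0.152, 0.69]
contact_force: [-0.5, -0.9, -1.5]
opening: 0.005
```

```bash
python3 - <<'E'
from h import *
st();vat("h")
E
```

```text
15.32 P [-235.7  165.2] tipz 266.0 jaw -0.028 Fprinter [-1.1  0.1 -1.5] q [ 0.86  0.49 -0.93  2.13  0.56  0.79  0.72] op 0.01
top 343 x range mm [-34.8 -34.6  75.2  75.7] y [-78.4  77.2]
   back 98 z med 196.9
   left 78 z med 196.5
   right 87 z med 197.0
scene 447 x range mm [-39.1 -37.7  78.5  89.8] y [-80.7  78.4]
   back 26 z med 195.5
   left 80 z med 195.5
   right 112 z med 195.3
```

View pics/hs.png

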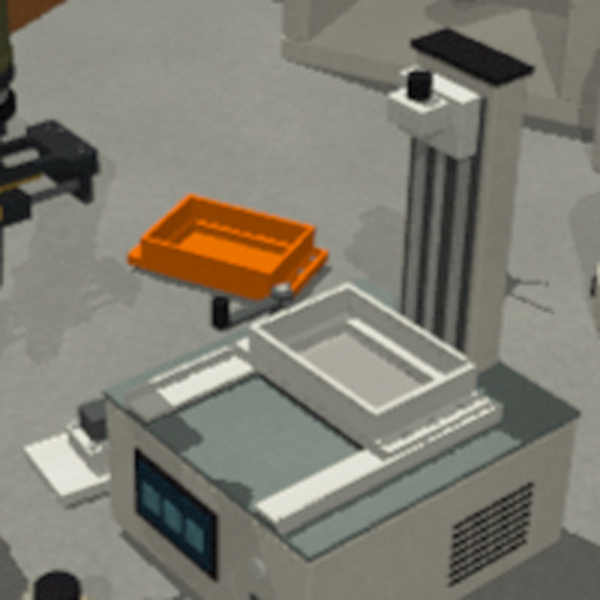

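View pics/ht.png

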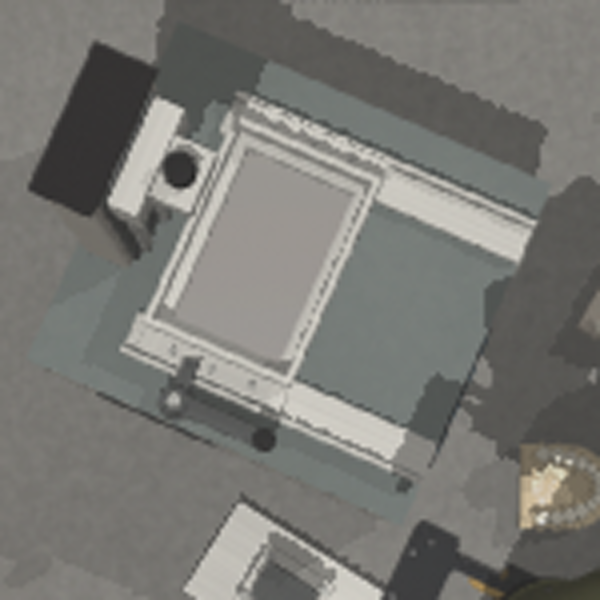

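```bash
python3 - <<'E'
from h import *
for w in (bp("top",250+262.5/4,130+436.5/4,.202),bp("scene",250+221/3,150+301/3,.202)):
    d=toP(w)*1000-[35,117]; print(d, np.arctan2(-d[0],d[1]))
p,d=eyes.snapshot("top"); cv2.imwrite("pics/top9.png",p)
E
```

```text
[-68.55036034  -0.14705544] 1.5729415410729763
[-70.60212179  -2.83278282] 1.6108980131800903
```

View pics/top9.png

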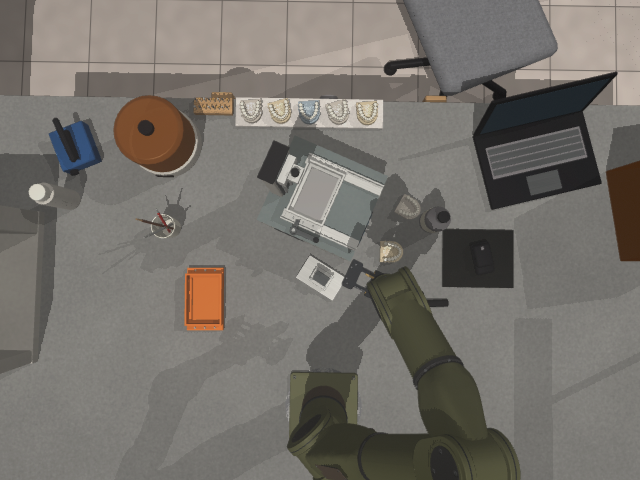

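The stud is at the locked angle, the toe lies over the frame, and everything else is where it was. I'm handing the job in.

```bash
python3 - <<'E'
from h import *
st(); print(r.finish_job())
E
```

```text
15.47 P [-230.8  164.6] tipz 266.9 jaw -0.021 Fprinter [ 0.7 -0.4  0. ] q [ 0.86  0.49 -0.93  2.13  0.56  0.79  0.72] op 0.0
the job is handed in; nothing more can be done
None
```

The vat is seated in its notches and the lock lever is fully across, with its toe over the vat's base frame. I handed the job in at 15.5 s with the arm clear of everything.

- **Vat:** I pushed it along the rails with both fingertips, at about 7 N in the readings taken between moves, until it dropped. The last check put its walls at -35 to 75 mm in the printer's x, which is home. The top camera had the rim level at about 197 mm; the scene camera read 195.5 mm, also level.
- **Lever:** I pushed the stud round its arc with the closed fingers until it stopped against the end stop, at about 11 N. The top camera gave 1.573 rad. The scene camera gave 1.61 rad, past the stop; I put that down to reading the pixel position by hand.
- **Other things:** the final top picture shows the things on the bench, including the orange look-alike, where they were. The arm hid part of the scraper in that view.

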